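# Rubber hardness reading in a hold-down fixture

## Robot

A 6-joint arm with a two-finger parallel gripper is mounted at the origin on a cart in front of the work surface, level with it; the furniture and walls round the work are solid. World frame = base frame: x ahead of the robot, y to its left, z up, the work surface at z = 0. Lengths are in m, angles in rad, forces in N, time in s.
With the tool pointing down it reaches from about 0.375 to 0.9 m from the base axis. Payload 3.1 kg.
Tool frame: the origin (TCP) lies at the very end of the fingers, on their centre line; the grasp point (between the pads) lies 19 mm behind it (manip.pinch_z is the distance from the TCP to the grasp point, in m); z points along the fingers, y is the direction in which the jaws open and shut (so a half turn about z gives the same grasp; the last joint's range is limited). The gripper opens to 85 mm and grips with 20 to 120 N. Pads are 22 mm wide; open, the fingers measure 114 mm over their backs; the gripper's body (76 mm by 85 mm) begins 54 mm behind the grasp point. The pads swing forward as they close: fully open they stand 13 mm farther back than shut.
Start: joints at [-0.178, 0.527, 1.433, -0, 1.181, -0.178], TCP at [0.625, 0, 0.231] pointing down, gripper open.
Joint ranges: [-3.08, 3.08], [-0.75, 2.2], [0.22, 2.44], [-1.43, 4.57], [0, 2.65], [-2.85, 2.85]. Speed limits (rad/s): [2.79, 2.79, 3.14, 3.14, 3.14, 3.14].

## Interface

Orientations are given as a unit quaternion [x, y, z, w].
In Python, from station import manip gives the robot as it stands.
- The arm moves only by the tool drive_tool, never from a script. Its argument "increments" is a list of rows, each a list of 7 numbers: the closure in counts, from 0 (fully open) to 255 (shut), then the shift along the tool's x, y, z in cm, then the turn, a rotation vector about the tool's x, y, z in rad. A call has 1 to 20 rows; each row is the pose to reach, as a shift and turn from the pose commanded when the call began, along the tool's axes at that moment; what a row does not reach only later rows make up. A row lasts 1/10 s, in which the tool goes at most 50 mm and 8.59 degrees, less where a joint would pass 70% of its speed; a pose out of reach is approached as far as the arm can. A call with a gripper value outside its range is refused whole. The fingers move at their own pace and stop on an object; "force" is the grip in N (left out, the last holds). Time passes only in rows, so rows that repeat a pose let the fingers close. It gives the time, the measured TCP pose, the force and the opening at its end, in the units of the state.
- manip.sense(): the state, without advancing time (a new reading comes with each control period).
- manip.snapshot(name): name is "scene" or "side" or "wrist"; returns the picture (420x560x3 uint8, red, green, blue); there is no depth.
- manip.camera_model(name): a dict with "mtx" (3x3 intrinsics, pixels), "k1" (the pictures are not rectified: a ray, as slopes to the right and down, at radius r is drawn at 1 + k1 r^2 times it, then the intrinsics apply), "cam_to_world" (4x4, takes a point from camera to world coordinates). Camera axes: x right, y down, z forward; pixel columns grow to the right and rows downward; lengths in m; the calibration is good to about 2 mm. A picture is of the moment at which its call begins: read the wrist's pose just before it. camera_model takes no time and is no camera call; for the wrist camera it gives the pose at the moment of the call.
- manip.sign_off(): hands the job in, once; it reports no verdict.
The state is a dict: "t": time; "q": joint angles; "qd": joint speeds; "tau": joint torques, N m; "tcp_pos": TCP position; "tool_rot": TCP orientation; "force": force on the tool from outside, world axes, zero at the start; "ft_torque": the same for the moment, N m; "finger_gap": opening from 0.0 (shut) to 1.0 (fully open).
Only numpy, scipy, OpenCV 4.12 (cv2) and the standard library are available. Lean on these libraries where they do the work, as an engineer would, in place of code of your own. Each camera call takes 0.05 s, during which the arm holds its last target. There are 200 camera calls.

## Task

The small rubber piece in the metal fixture is to be tested for hardness. First swing the fixture's hinged steel strap all the way down until its nose rests in the forked catch, so that its window frames the rubber; then lift the hand gauge out of its wooden stand by the grip, stand its tip upright in the middle of the chalk ring and press lightly until the sprung plunger is about half way in. Finish holding it there, upright and still pressed; do not ram it down hard, and leave the other things alone.

Things in the scene. Friction and masses are not known exactly. Their poses are not given: they have to be found in the camera images.
- fixture: Fixed aluminium base plate 204 x 104 mm, top 12 mm above the worktop. Origin: centre of the underside, z up. x runs from the strap's hinge (at x = -80 mm, 26 mm up, hinge axis along y) to the forked catch (two dark ears at x = 66, y = +-19 mm, 34 mm high, gap 32 mm). Lips 4 mm high make a loose nest for the rubber in the middle.
- strap (a joint): Hinge of the steel hold-down strap (rad): 0 = down level in its catch, grows as it swings up, 1.57 = upright; starts at 0.9 to 1.35, at most 1.6. A stiff hinge: it stays where it is left and takes about 1 to 2 N at the nose; push it down with shut fingers on its upper (hinge-side) face. When down its top face is 28.5 mm above the worktop.
- strap_nose (a point): Point on the strap's upper face near its free end, 170 mm from the hinge axis, 2.5 mm above mid-plane; x points along the strap away from the hinge, z out of the upper face. The strap is 5 mm thick, 183 mm long; a 68 x 62 mm frame with a 48 x 42 mm window is centred 80 mm from the hinge; beyond it a 22 mm wide nose from 112 to 183 mm.
- sample: Loose flat piece of black rubber, 55 x 69 x 10 mm, lying in the nest on the fixture. Origin: centre of its underside (12 mm above the worktop), z up.
- mark (a point): Centre of the white chalk ring (outer diameter 24 mm, inner 17 mm, on a round spot wiped clean black) on the top face of the rubber, 22 mm above the worktop. With the strap down it lies inside the window, within about 6 mm of the window's centre.
- stand: Fixed wooden block 70 x 70 x 48 mm with an upright through hole of 21 mm diameter in its middle. Origin: centre of the underside.
- gauge: Loose hand gauge, about 0.19 kg, in the stand's hole. Origin: underside of its 36 mm wide shoulder, which rests on the stand 48 mm up; z up its axis. Below: 14 mm thick stem 28 mm long, then the plunger. Above: round dial case, 48 mm across, up to 52 mm; then a flat-sided grip 36 (x) by 24 mm (y), 50 to 90 mm above the origin: grasp from above across the 24 mm. Lift 45 mm to clear the stand.
- plunger (a joint): How far the gauge's sprung plunger is pushed in (m): 0 = fully out, limit 0.012. The force is 1 N at the start plus 0.35 N per mm: about 3 N half way in, 5 N just before it bottoms.
- gauge_tip (a point): Rounded tip (8 mm diameter) of the plunger, on the gauge's axis, 40 mm below the gauge's origin when the plunger is out.
- metal_vial: Bystander: small metal vial with cap, lying, 24 x 61 x 17 mm. Origin: centre of the underside.
- grease_tin: Bystander: round tin 55 mm across, 50 mm high. Origin: centre of the underside.
- steel_disc: Bystander: steel disc 35 mm across, 8 mm high. Origin: centre of the underside.
- file_box_blue: Fixed tall blue filing box, 93 mm (world x) by 255 mm (world y), on the drawer chest ahead of the robot; origin: about the centre of its underside, 0.10 m above the worktop, top at 0.44 m. A cream one as wide stands in front of it, near face at world x = 0.245 m, y from -0.10 to 0.16 m, top 0.41 m. Keep the whole arm clear of both: pass with the arm drawn in and the hand above them.
Not all that is in view belongs to the job. Of the things that look like the sample, the largest one is meant.

How it is judged:
By the outcome, as a careful person would: the job done as asked, in the order asked, and still so for the second after the job is handed in, while the arm keeps its last pose, push and grip.
It also fails if it takes over 58 s, if anything falls off the work surface, if the arm or the gripper's body presses on something with over 40 N, if the wrist force passes 120 N, or if a joint passes its speed limit or range.

## Working session

There is one attempt and no reset: what is moved stays moved. The work goes in short steps, Python scripts to look and compute and a tool call to move; the robot and the scene stay as the last step left them, time stands still between calls to the robot, and variables do not carry over. Pictures are saved under pics/ and viewed, about 8 in all and at most 12, crops included, and the job is handed in when it is done.

Besides the shell and the picture viewer there is one more tool, called after "Request:" by a JSON object that holds its "api" and its "payload". drive_tool: Moves the arm, as the interface text tells. Its arguments: {"type":"object","properties":{"increments":{"type":"array","items":{"type":"array","items":{"type":"number"}}},"force":{"type":"number"}},"required":["increments"]}

```bash
ls; mkdir -p pics
cat > h.py <<'E'
import numpy as np, cv2
from station import manip
from scipy.spatial.transform import Rotation as R
def ray(name,u,v,M=None):
    c=M or manip.camera_model(name); m=np.array(c["mtx"]);k=c["k1"];T=np.array(c["cam_to_world"])
    d=np.array([(u-m[0,2])/m[0,0],(v-m[1,2])/m[1,1]]);s=d.copy()
    for _ in range(20): s=d/(1+k*(s@s))
    return T[:3,3],T[:3,:3]@np.array([s[0],s[1],1])
def onz(name,u,v,z,M=None):
    o,d=ray(name,u,v,M);return o+d*(z-o[2])/d[2]
def proj(name,p,M=None):
    c=M or manip.camera_model(name);m=np.array(c["mtx"]);T=np.array(c["cam_to_world"])
    q=T[:3,:3].T@(np.array(p)-T[:3,3]);s=q[:2]/q[2];s=s*(1+c["k1"]*(s@s))
    return m[0,0]*s[0]+m[0,2],m[1,1]*s[1]+m[1,2]
def tri(n1,a,n2,b,M1=None,M2=None):
    o1,d1=ray(n1,*a,M1);o2,d2=ray(n2,*b,M2)
    t=np.linalg.lstsq(np.c_[d1,-d2],o2-o1,rcond=None)[0]
    p,q=o1+d1*t[0],o2+d2*t[1];return (p+q)/2,np.linalg.norm(p-q)
def save(im,f): cv2.imwrite(f,im[...,::-1])
E
python3 - <<'E'
from h import *
s=manip.snapshot("scene");d=manip.snapshot("side");w=manip.snapshot("wrist")
for n,i in zip("sdw",(s,d,w)): save(i,f"pics/{n}0.png")
for n in("scene","side","wrist"):
    c=manip.camera_model(n);print(n,np.round(c["mtx"],1).tolist(),c["k1"],np.round(c["cam_to_world"],3).tolist())
print(manip.sense(),manip.pinch_z)
E
```

```text
pics
scene [[390.9, 0.0, 277.3], [0.0, 390.9, 209.2], [0.0, 0.0, 1.0]] -0.003432058153586341 [[-0.674, -0.52, 0.525, 0.026], [-0.739, 0.481, -0.472, 0.72], [-0.007, -0.706, -0.709, 0.71], [0.0, 0.0, 0.0, 1.0]]
side [[407.2, 0.0, 278.2], [0.0, 407.2, 202.3], [0.0, 0.0, 1.0]] 0.004788151891161671 [[-0.267, -0.488, 0.831, -0.309], [-0.963, 0.151, -0.221, 0.501], [-0.018, -0.86, -0.511, 0.554], [0.0, 0.0, 0.0, 1.0]]
wrist [[291.2, 0.0, 279.0], [0.0, 291.2, 213.7], [0.0, 0.0, 1.0]] -0.037980979655412715 [[1.0, 0.0, -0.001, 0.624], [-0.0, -0.947, -0.32, 0.083], [-0.001, 0.32, -0.947, 0.373], [0.0, 0.0, 0.0, 1.0]]
{'t': 0.15, 'q': array([-1.78469977e-01,  5.28274660e-01,  1.43363389e+00,  1.85135797e-05,
        1.18143176e+00, -1.78501608e-01]), 'qd': array([-0.00178321, -0.00293705, -0.00269349,  0.00255567,  0.00043544,
       -0.00103117]), 'tau': array([ 1.17890530e-03, -4.42742836e+01, -1.78276026e+01, -2.15643640e-04,
        5.61750654e-03, -9.84718270e-06]), 'tcp_pos': array([6.24429390e-01, 1.56323691e-04, 2.30536652e-01]), 'tool_rot': array([ 7.07097818e-01,  7.07115204e-01, -4.91342347e-04, -7.22656938e-04]), 'force': array([ 0.15125293,  0.26602604, -0.07690982]), 'ft_torque': array([ 0.00197431, -0.03310924, -0.02013841]), 'finger_gap': 1.0013484134360902} 0.0187
```

View pics/s0.png

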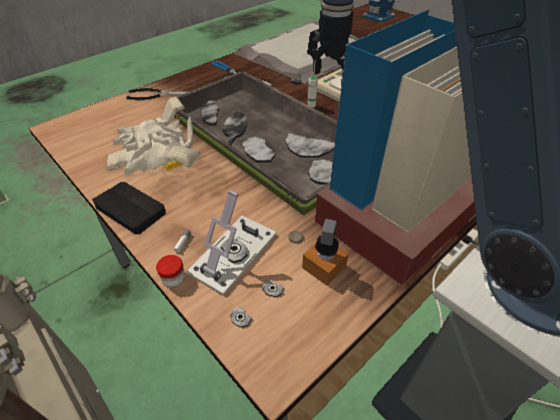

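View pics/d0.png

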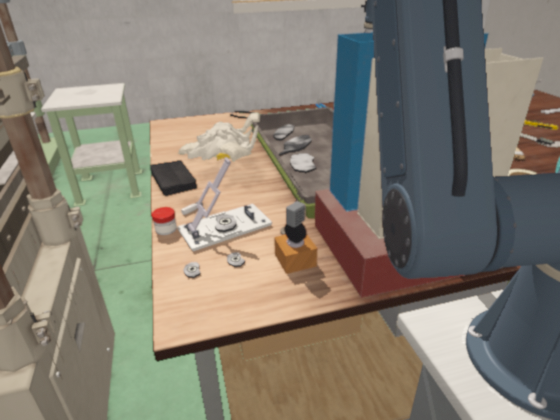

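Candidates for the sample: rubber in the fixture (235,250), and loose look-alikes at (272,288) and (240,317). The rubber in the nest fits the description. The gauge is at (326,245). Close crop next.

Run:
```python
from h import *
s=cv2.imread("pics/s0.png");d=cv2.imread("pics/d0.png")
a=cv2.resize(s[185:335,170:360],(760,600),interpolation=cv2.INTER_CUBIC)
cv2.imwrite("pics/s0c.png",a)
b=cv2.resize(d[150:285,145:325],(800,600),interpolation=cv2.INTER_CUBIC)
cv2.imwrite("pics/d0c.png",b)
for n,u,v,z in(("fix",233,252,.012),("stand",326,248,.048),("tin",172,268,.05),("disc",295,237,.008),("vial",183,240,.01)):print(n,onz("scene",u,v,z).round(3))
```

```text
fix [0.51  0.422 0.012]
stand [0.357 0.282 0.048]
tin [0.536 0.558 0.05 ]
disc [0.449 0.285 0.008]
vial [0.619 0.486 0.01 ]
```

View pics/s0c.png

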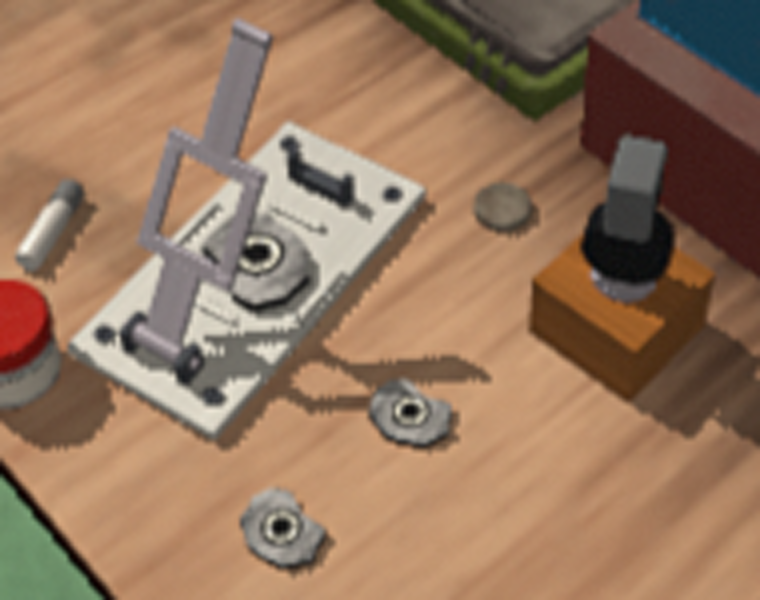

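View pics/d0c.png

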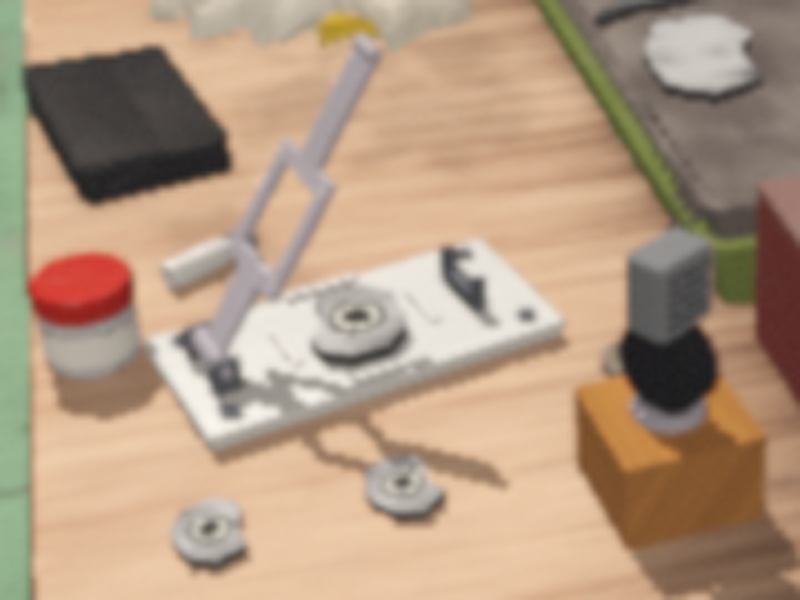

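Run:
```python
from h import *
S=lambda x,y:(x/4+170,y/4+185)
D=lambda x,y:(x*.225+145,y*.225+150)
for n,p,z in(("hingeL",(72,345),.012),("hingeR",(214,434),.012),("catchR",(426,190),.012),("catchL",(287,124),.012),("ring",(256,253),.022),
 ("stand front",(631,349),.048),("standR",(714,275),.048),("standL",(533,278),.048)):print(n,onz("scene",*S(*p),z).round(4))
for n,p,z in(("hingeL",(150,348),.012),("hingeR",(214,440),.012),("catchR",(562,325),.012),("catchL",(480,240),.012),("ring",(355,316),.022),
 ("stand L",(577,390),.048),("standfront",(626,471),.048),("standR",(765,436),.048)):print("side",n,onz("side",*D(*p),z).round(4))
print("ring",tri("scene",S(256,253),"side",D(355,316)))
print("nose",tri("scene",S(253,30),"side",D(367,42)))
print("grip top c",tri("scene",S(643,146),"side",D(671,247)))
print("dial ctr",tri("scene",S(628,243),"side",D(670,365)))
print("blue top",onz("scene",408,12,.44),onz("scene",345,60,.44),onz("scene",342,198,.1),"side",onz("side",335,205,.1),onz("side",337,36,.44))
print("chest corner",onz("scene",317,193,.1),onz("scene",405,240,.1))
```

```text
hingeL [0.5341 0.5273 0.012 ]
hingeR [0.4364 0.5042 0.012 ]
catchR [0.4866 0.3099 0.012 ]
catchL [0.5853 0.3365 0.012 ]
ring [0.5101 0.4182 0.022 ]
stand front [0.3108 0.3268 0.048 ]
standR [0.3134 0.2585 0.048 ]
standL [0.3776 0.3311 0.048 ]
side hingeL [0.5262 0.5243 0.012 ]
side hingeR [0.4344 0.499  0.012 ]
side catchR [0.4831 0.3082 0.012 ]
side catchL [0.5837 0.3314 0.012 ]
side ring [0.5095 0.4159 0.022 ]
side stand L [0.3742 0.3284 0.048 ]
side standfront [0.308  0.3235 0.048 ]
side standR [0.3143 0.2551 0.048 ]
ring (array([0.51238751, 0.4162442 , 0.01947859]), np.float64(0.0017320043797207764))
nose (array([0.51878799, 0.39612908, 0.17505362]), np.float64(0.002544414252506973))
grip top c (array([0.35067111, 0.28723409, 0.13675384]), np.float64(0.005849216553471463))
dial ctr (array([0.3481475 , 0.29075864, 0.07151974]), np.float64(0.0016530543218372005))
blue top [ 0.45386711 -0.01142638  0.44      ] [0.39792995 0.24042137 0.44      ] [0.40498416 0.18283042 0.1       ] side [0.3823871  0.19100152 0.1       ] [0.38715385 0.20490574 0.44      ]
chest corner [0.45484947 0.21220837 0.1       ] [0.23608566 0.18309369 0.1       ]
```

View pics/w0.png

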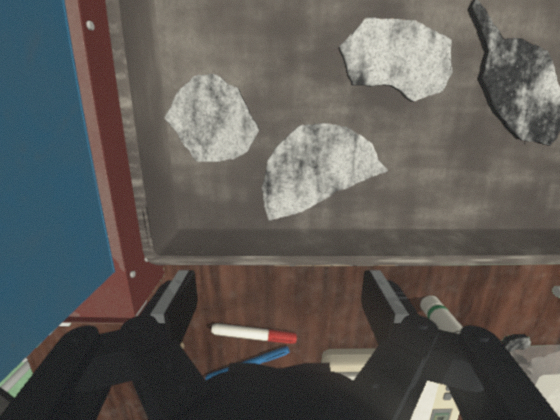

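Scene crop: the fixture plate has its hinge corners at about (188,271) and (224,294), the catch corners at (242,216) and (276,232), and the ring at (234,248). The strap end is at (233,192), which puts it near 0.96 rad. The gauge stands at (330,240). The look-alikes (272,288) and (240,317) are smaller and lie loose on the table. Next I lift, then swing left above the boxes.

Request:
{"api": "drive_tool", "payload": {"increments": [[255, 0, 0, -5, 0, 0, 0], [255, 0, 0, -10, 0, 0, 0], [255, 0, 0, -15, 0, 0, 0], [255, 0, 0, -20, 0, 0, 0], [255, 0, 0, -25, 0, 0, 0], [255, 0, 0, -27, 0, 0, 0], [255, 0, 0, -27, 0, 0, 0], [255, 5, -1.2, -27, 0, 0, -0.1], [255, 10, -2.6, -27, 0, 0, -0.2], [255, 15, -4, -27, 0, 0, -0.26], [255, 20, -5.4, -27, 0, 0, -0.26], [255, 25, -6.8, -27, 0, 0, -0.26], [255, 30, -8.2, -27, 0, 0, -0.26], [255, 35, -9.6, -27, 0, 0, -0.26], [255, 40, -11, -27, 0, 0, -0.26], [255, 44, -12.2, -27, 0, 0, -0.26], [255, 44, -12.2, -27, 0, 0, -0.26], [255, 44, -12.2, -27, 0, 0, -0.26], [255, 44, -12.2, -27, 0, 0, -0.26]]}}

```text
t: 2.05
tcp_pos: [0.5031, 0.439, 0.4996]
tool_rot: [0.61, 0.793, -0.002, -0.0]
force: [0.7, -0.2, 0.3]
finger_gap: 0.002
```

Run:
```python
from h import *
import json
M=manip.camera_model("wrist");w=manip.snapshot("wrist");save(w,"pics/w1.png")
json.dump({k:np.array(v).tolist() for k,v in M.items()},open("w1.json","w"))
print(manip.sense()["tcp_pos"],manip.sense()["t"],R.from_quat(manip.sense()["tool_rot"]).as_matrix().round(3).tolist())
```

```text
[0.50352315 0.43855058 0.50020517] 2.1 [[-0.255, 0.967, -0.002], [0.967, 0.255, -0.002], [-0.001, -0.002, -1.0]]
```

View pics/w1.png

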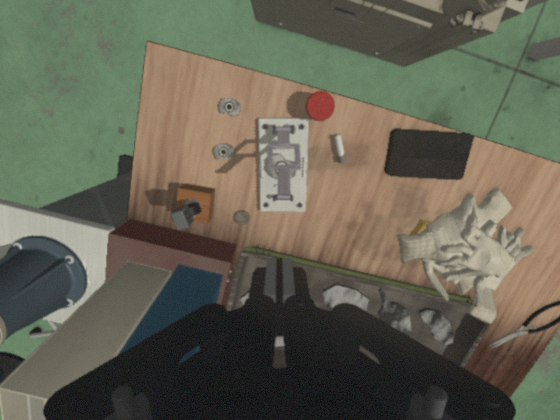

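The wrist view shows the fixture at (282,165) lined up with the tool, and the strap's window near (284,150). The stand and gauge are at (192,205), the tin at (320,105). Next I descend on the hinge side of the strap.

Request:
{"api": "drive_tool", "payload": {"increments": [[255, 0, 0, 5, 0, 0, 0], [255, 0, 0, 10, 0, 0, 0], [255, 0, 0, 15, 0, 0, 0], [255, 0, 0, 20, 0, 0, 0], [255, 0, 0, 25, 0, 0, 0], [255, 0, 0, 30, 0, 0, 0], [255, 0, 0, 33, 0, 0, 0], [255, 0, 0, 34.5, 0, 0, 0], [255, 0, 0, 34.5, 0, 0, 0]]}}

```text
t: 3.0
tcp_pos: [0.5028, 0.438, 0.1543]
tool_rot: [0.61, 0.792, -0.002, -0.001]
force: [0.8, -0.3, -0.6]
finger_gap: 0.004
```

Run:
```python
from h import *
s=manip.snapshot("scene");d=manip.snapshot("side")
a=cv2.resize(s[150:310,160:330],(400,376));b=cv2.resize(d[110:270,140:310],(400,376))
save(np.hstack([a,b]),"pics/p2.png");print(manip.sense()["tcp_pos"],manip.sense()["force"])
M=np.load if 0 else __import__("json").load(open("w1.json"))
for u,v in((257,120),(308,119),(306,210),(260,211)):print(onz("wrist",u,v,.012,M).round(4))
```

```text
[0.50462135 0.43997608 0.15801376] [ 0.57488776  0.4638572  -0.15513357]
[0.4388 0.4976 0.012 ]
[0.5402 0.5266 0.012 ]
[0.5924 0.3358 0.012 ]
[0.4917 0.3065 0.012 ]
```

View pics/p2.png

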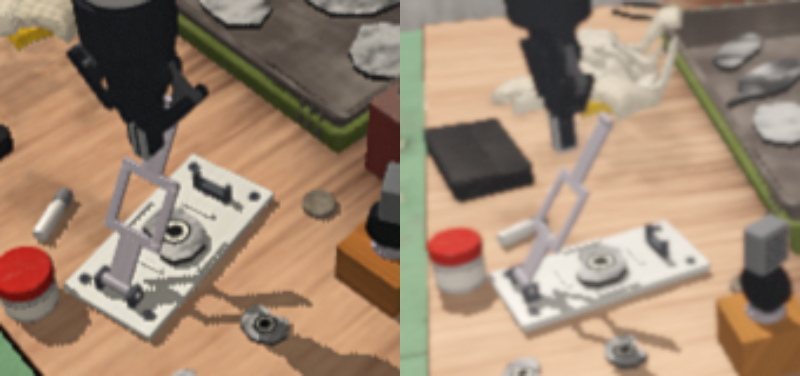

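The fingers are above the hinge-side face of the strap, about (150,140) in the left half. Next I push along the nose's arc.

Request:
{"api": "drive_tool", "payload": {"increments": [[255, -0.6, 0, 0.5, 0, 0, 0], [255, -1.2, 0, 1.0, 0, 0, 0], [255, -2.0, 0, 1.4, 0, 0, 0], [255, -2.7, 0, 1.7, 0, 0, 0], [255, -3.6, 0, 2.3, 0, 0, 0], [255, -4.4, 0, 2.8, 0, 0, 0], [255, -5.3, 0, 3.5, 0, 0, 0], [255, -6.1, 0, 4.2, 0, 0, 0], [255, -6.9, 0, 5.0, 0, 0, 0], [255, -7.7, 0, 5.9, 0, 0, 0], [255, -8.4, 0, 6.8, 0, 0, 0], [255, -9.0, 0, 7.8, 0, 0, 0], [255, -9.5, 0, 8.8, 0, 0, 0], [255, -9.9, 0, 9.7, 0, 0, 0], [255, -10.2, 0, 10.6, 0, 0, 0], [255, -10.4, 0, 11.4, 0, 0, 0], [255, -10.7, 0, 12.0, 0, 0, 0], [255, -10.7, 0, 12.4, 0, 0, 0], [255, -10.7, 0, 12.4, 0, 0, 0]]}}

```text
t: 5.0
tcp_pos: [0.5302, 0.3364, 0.0317]
tool_rot: [0.609, 0.793, -0.0, -0.0]
force: [0.8, 0.1, 1.2]
finger_gap: 0.003
```

Run:
```python
from h import *
s=manip.snapshot("scene");d=manip.snapshot("side")
a=cv2.resize(s[150:310,160:330],(400,376));b=cv2.resize(d[110:270,140:310],(400,376))
save(np.hstack([a,b]),"pics/p3.png");print(manip.sense()["tcp_pos"],manip.sense()["force"])
```

```text
[0.53057489 0.33675452 0.03239645] [-0.00939075 -0.76270632 -0.22028257]
```

View pics/p3.png

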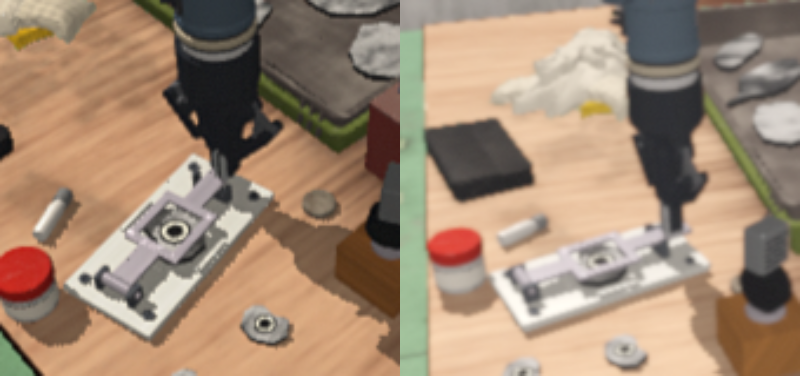

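The strap is nearly down and its window frames the ring. I press the last few mm until it stops.

Request:
{"api": "drive_tool", "payload": {"increments": [[255, 0, 0, 0.2, 0, 0, 0], [255, 0, 0, 0.4, 0, 0, 0], [255, 0, 0, 0.5, 0, 0, 0], [255, 0, 0, 0.6, 0, 0, 0], [255, 0, 0, 0.6, 0, 0, 0]]}}

```text
t: 5.6
tcp_pos: [0.531, 0.3369, 0.0283]
tool_rot: [0.609, 0.793, 0.001, 0.0]
force: [-2.2, -0.4, 10.9]
finger_gap: -0.002
```

Strap seated, with 11 N on the tool at TCP z 28.3 mm. Next I lift, go high over the stand and look at the gauge.

Request:
{"api": "drive_tool", "payload": {"increments": [[255, 0, 0, -4, 0, 0, 0], [255, 0, 0, -9, 0, 0, 0], [255, 0, 0, -14, 0, 0, 0], [255, 0, 0, -19, 0, 0, 0], [255, 0, 0, -24, 0, 0, 0], [255, 0, 0, -29, 0, 0, 0], [255, 0, 0, -34, 0, 0, 0], [255, 0, 0, -39, 0, 0, 0], [0, 0, 0, -42, 0, 0, 0], [0, 0, -4, -42, 0, 0, 0], [0, 0.2, -8, -42, 0, 0, 0], [0, 0.3, -12, -42, 0, 0, 0], [0, 0.4, -16, -42, 0, 0, 0], [0, 0.5, -19, -42, 0, 0, 0], [0, 0.5, -19, -42, 0, 0, 0], [0, 0.5, -19, -42, 0, 0, 0]]}}

```text
t: 7.2
tcp_pos: [0.3453, 0.2926, 0.4468]
tool_rot: [0.609, 0.793, 0.001, 0.0]
force: [1.4, 0.5, -0.7]
finger_gap: 0.999
```

Run:
```python
from h import *
import json
print(manip.sense()["q"].round(3),manip.sense()["tcp_pos"])
M=manip.camera_model("wrist");w=manip.snapshot("wrist")
json.dump({k:np.array(v).tolist() for k,v in M.items()},open("w4.json","w"))
s=manip.snapshot("scene");save(s,"pics/s4.png");save(w,"pics/w4.png")
u,v=proj("wrist",[.345,.2935,.138],M);print(u,v)
x0,y0=int(u)-60,int(v)-65
wc=cv2.resize(w[y0:y0+120,x0:x0+120],(400,400),interpolation=cv2.INTER_CUBIC);print(x0,y0)
a=cv2.resize(s[:300,160:],(400,300));a=np.vstack([a,np.zeros((100,400,3),np.uint8)])
save(np.hstack([wc,a]),"pics/p4.png")
```

```text
[ 0.455  0.081  1.497 -0.     1.562  0.195] [0.34531562 0.29263561 0.4468243 ]
278.8063032507073 170.59842113646863
218 105
```

View pics/p4.png

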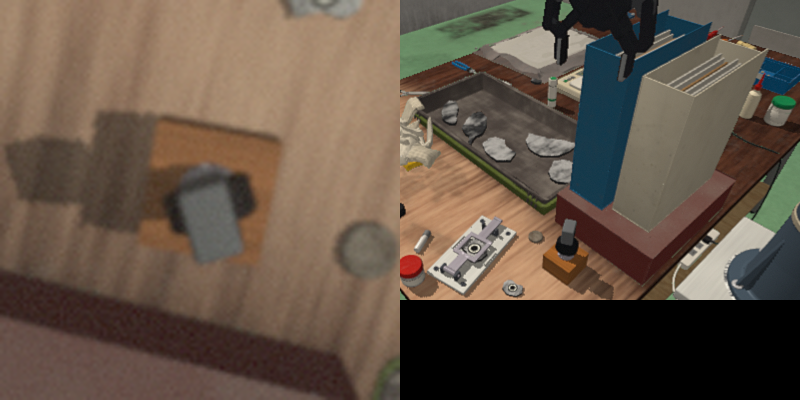

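The right half shows the strap down with its window framing the ring. The left half shows the grip top at crop (212,221), which is pixel (282,171), turned about 15° from the tool. I descend part way and turn to match, then measure again.

Request:
{"api": "drive_tool", "payload": {"increments": [[0, 0, 0, -0.5, 0, 0, -0.13], [0, 0, 0, 3, 0, 0, -0.26], [0, 0, 0, 7, 0, 0, -0.26], [0, 0, 0, 11, 0, 0, -0.26], [0, 0, 0, 15, 0, 0, -0.26], [0, 0, 0, 17, 0, 0, -0.26], [0, 0, 0, 17, 0, 0, -0.26], [0, 0, 0, 17, 0, 0, -0.26]]}}

```text
t: 8.1
tcp_pos: [0.3469, 0.2929, 0.2763]
tool_rot: [0.502, 0.865, -0.0, -0.0]
force: [0.3, -0.1, 0.2]
finger_gap: 0.999
```

Run:
```python
from h import *
import json
st=manip.sense();T=R.from_quat(st["tool_rot"]).as_matrix();print(st["tcp_pos"],st["force"],T.round(3).tolist())
M=manip.camera_model("wrist");w=manip.snapshot("wrist");save(w,"pics/w5.png")
json.dump({k:np.array(v).tolist() for k,v in M.items()},open("w5.json","w"))
u,v=proj("wrist",[.345,.2935,.138],M);print(u,v)
x0,y0=int(u)-75,int(v)-75
c=w[y0:y0+150,x0:x0+150].copy()
hsv=cv2.cvtColor(c,cv2.COLOR_RGB2HSV);m=((hsv[...,1]<60)&(hsv[...,2]>75)&(hsv[...,2]<190)).astype(np.uint8)
m=cv2.morphologyEx(m,cv2.MORPH_OPEN,np.ones((3,3)))
cs,_=cv2.findContours(m,0,2)
big=cv2.resize(c,(600,600),interpolation=cv2.INTER_CUBIC)
for k in cs:
    if cv2.contourArea(k)>250:
        r=cv2.minAreaRect(k);b=cv2.boxPoints(r);P=np.array([onz("wrist",x0+p[0],y0+p[1],.138,M) for p in b])
        print(r,"ctr",P.mean(0).round(4),"edges",[((P[i+1]-P[i])[:2]*1000).round(1).tolist() for i in(0,1)])
        cv2.polylines(big,[np.int32(b*4)],True,(255,0,0))
print(x0,y0);save(big,"pics/p5.png")
```

```text
[0.34686448 0.29292436 0.27627068] [ 0.31428417 -0.13969165  0.24743198] [[-0.496, 0.868, -0.0], [0.868, 0.496, -0.0], [-0.0, -0.0, -1.0]]
278.04046500931094 200.7232667745089
((131.48077392578125, 94.09615325927734), (19.415496826171875, 20.39607810974121), 11.309932708740234) ctr [0.4051 0.3051 0.138 ] edges [[-8.2, 20.3], [19.1, 6.2]]
((77.5, 77.5), (33.0, 23.0), 90.0) ctr [0.3482 0.2928 0.138 ] edges [[19.7, 11.3], [17.6, -29.8]]
203 125
```

View pics/p5.png

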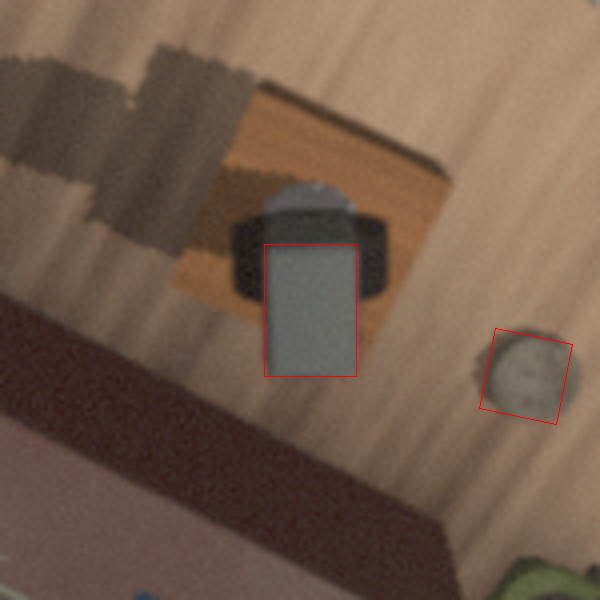

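The picture shows the grip top squarely aligned with the tool, rectangle (265,244)-(357,376). It is off by only (-0.7, +1.1) mm. Next I descend and grasp.

Request:
{"api": "drive_tool", "payload": {"increments": [[0, -0.1, 0.1, 4, 0, 0, 0], [0, -0.1, 0.1, 8, 0, 0, 0], [0, -0.1, 0.1, 12, 0, 0, 0], [0, -0.1, 0.1, 15, 0, 0, 0], [0, -0.1, 0.1, 16.5, 0, 0, 0], [0, -0.1, 0.1, 17.1, 0, 0, 0], [0, -0.1, 0.1, 17.1, 0, 0, 0], [255, -0.1, 0.1, 17.1, 0, 0, 0], [255, -0.1, 0.1, 17.1, 0, 0, 0], [255, -0.1, 0.1, 17.1, 0, 0, 0], [255, -0.1, 0.1, 17.1, 0, 0, 0], [255, -0.1, 0.1, 17.1, 0, 0, 0], [255, -0.1, 0.1, 17.1, 0, 0, 0], [255, -0.1, 0.1, 17.1, 0, 0, 0]], "force": 40}}

```text
t: 9.55
tcp_pos: [0.3474, 0.2925, 0.1059]
tool_rot: [0.502, 0.865, 0.001, 0.0]
force: [0.2, -0.3, 5.4]
finger_gap: 0.276
```

Grasped at 23.5 mm. I lift and carry it to about 35 mm above the ring.

Request:
{"api": "drive_tool", "payload": {"increments": [[255, 0, 0, -1.5, 0, 0, 0], [255, 0, 0, -4, 0, 0, 0], [255, 0, 0, -7, 0, 0, 0], [255, 0, 0, -10, 0, 0, 0], [255, 0, 0, -12, 0, 0, 0], [255, 0.4, 3, -12, 0, 0, 0], [255, 0.8, 6, -12, 0, 0, 0], [255, 1.2, 9, -12, 0, 0, 0], [255, 1.6, 12, -12, 0, 0, 0], [255, 2, 15, -12, 0, 0, 0], [255, 2.4, 18, -12, 0, 0, 0], [255, 2.7, 20.3, -12, 0, 0, 0], [255, 2.7, 20.3, -9, 0, 0, 0], [255, 2.7, 20.3, -6, 0, 0, 0], [255, 2.7, 20.3, -5, 0, 0, 0], [255, 2.7, 20.3, -5, 0, 0, 0], [255, 2.7, 20.3, -5, 0, 0, 0]]}}

```text
t: 11.25
tcp_pos: [0.5101, 0.4168, 0.1559]
tool_rot: [0.502, 0.865, 0.0, 0.0]
force: [-0.2, 0.7, -1.5]
finger_gap: 0.272
```

Run:
```python
from h import *
st=manip.sense();print(st["tcp_pos"],st["force"],st["finger_gap"],R.from_quat(st["tool_rot"]).as_matrix().round(3).tolist())
s=manip.snapshot("scene");d=manip.snapshot("side")
save(s,"pics/s6.png");save(d,"pics/d6.png")
a=cv2.resize(s[200:290,195:275],(400,450),interpolation=cv2.INTER_CUBIC);b=cv2.resize(d[170:260,185:265],(400,450),interpolation=cv2.INTER_CUBIC)
save(np.hstack([a,b]),"pics/p6.png")
# ring from earlier unobstructed scene view
s4=cv2.imread("pics/s4.png");g=cv2.cvtColor(s4,cv2.COLOR_BGR2GRAY)
print(g[238:258,224:246])
```

```text
[0.51010552 0.41677109 0.15591472] [-0.24571223  0.71740409 -1.518454  ] 0.2720547350376757 [[-0.497, 0.868, 0.001], [0.868, 0.497, 0.0], [-0.0, 0.001, -1.0]]
[[170 161 159 155 134  99 117 174 161 167 137  85  99 119 141 154 160 159
  157 156 153 140]
 [163 160 155 135  94  64  64  84 104 155 146 109 115  94  91 120 141 153
  161 159 158 153]
 [159 155 135  95  67  64  75 106 115 148 143 138 134 128 115 114  94 120
  142 153 161 159]
 [154 135 101  65  64  73  98 148 141 138 136 140 146 152 164 160 110  84
   94 121 143 152]
 [138 102  75  63  81 104 108 140 131 116 120 133 145 152 167 166 151 124
  115  90  98 124]
 [105  81  63  71  96 137 123 115 110 102 103 109 117 120 141 154 170 171
  164 115  99 105]
 [ 73  71  66  73  98 114  91 113 148 157 151 154 153 134 101 114 156 168
  165 141 121 134]
 [ 69  72  72  91  99  85 126 172 201 172 158 175 199 202 168  92 111 148
  147 144 144 151]
 [ 82 107 117 118  85 140 196 164 114  59  46  54  80 155 225 151  70 129
  148 152 159 160]
 [ 93 137 158 135 105 208 202  77  31  23  21  18  27 104 210 199  71 116
  154 159 161 159]
 [109 131 1
[... 219 characters left out ...]
4 102 154 180 182 102 124 159
  159 153 135  95]
 [ 59  50 106 162 109  75 146 193 169 147 160 159 202 178 115 124 158 160
  156 136  94  63]
 [128  81  87 168 162 110  88 105 135 167 162 127 110  89 125 157 160 156
  143 109  60  49]
 [172 148 124 155 177 173 143 115 103  85  74 102 106 126 158 162 157 146
  117  87  52  56]
 [165 175 168 163 168 175 170 175 169 143 130 163 160 160 161 156 146 115
   77  73  67  59]
 [162 176 176 172 166 164 156 170 169 172 169 164 161 158 157 151 119  79
   75  80  69  45]
 [161 177 195 196 178 167 155 156 156 166 168 160 158 158 155 129  83  78
   81  69  44  32]
 [159 164 180 184 173 161 159 158 162 155 160 158 158 155 134  88  84  88
   73  36  39  65]]
```

View pics/p6.png

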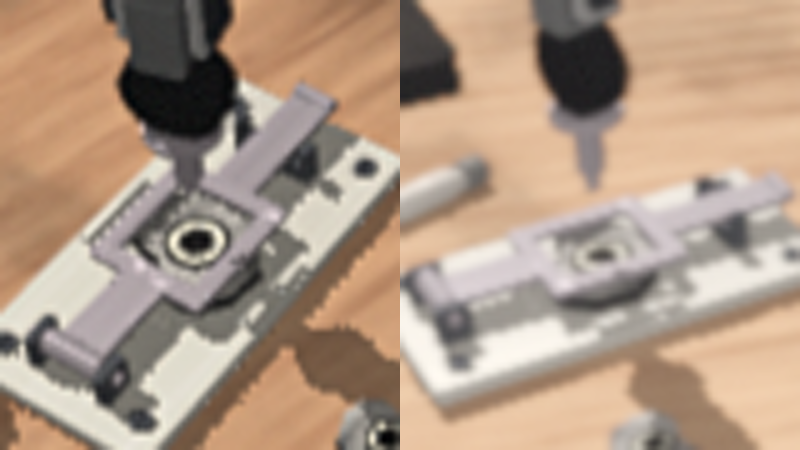

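Run:
```python
from h import *
S=lambda x,y:(x/5+195,y/5+200)
D=lambda x,y:((x-400)/5+185,y/5+170)
for n,a,b in(("ring",(197,240),(602,256)),("tip",(190,189),(595,186)),("shoulder",(181,138),(587,117)),("dial",(178,88),(583,68))):
    p,e=tri("scene",S(*a),"side",D(*b));print(n,p.round(4),round(e,4))
print("ring z22",onz("scene",*S(197,240),.022),onz("side",*D(602,256),.022))
for z in(.054,.058,.062):print("tcp-axis",z,proj("scene",[.5101,.4168,z]),proj("side",[.5101,.4168,z]))
print("tip px",S(190,189),D(595,186))
# ring subpixel in both saved pictures: bright blob round the seed
for f,(u,v) in(("s6",S(197,240)),("d6",D(602,256))):
    im=cv2.imread(f"pics/{f}.png");g=cv2.cvtColor(im,6);c=g[int(v)-8:int(v)+9,int(u)-9:int(u)+10];print(f,int(u)-9,int(v)-8);
    print(c if f=="d6" else "")
```

```text
ring [0.5128 0.4149 0.0188] 0.0015
tip [0.5101 0.416  0.0589] 0.0037
shoulder [0.5082 0.4175 0.0963] 0.0059
dial [0.5104 0.4155 0.1218] 0.0024
ring z22 [0.51001572 0.4171346  0.022     ] [0.50865713 0.4147483  0.022     ]
tcp-axis 0.054 (np.float64(233.263528403315), np.float64(238.67607580090552)) (np.float64(223.28721800024775), np.float64(209.61244862471798))
tcp-axis 0.058 (np.float64(233.10515808000847), np.float64(237.48873121394826)) (np.float64(223.139037264303), np.float64(208.15895919313468))
tcp-axis 0.062 (np.float64(232.9457412945159), np.float64(236.29351759501952)) (np.float64(222.99021298196186), np.float64(206.69922495028882))
tip px (233.0, 237.8) (224.0, 207.2)
s6 225 240

d6 216 213
[[196 199 202 201 197 193 191 185 171 158 154 160 178 188 187 187 196 202
  204]
 [199 195 193 190 178 164 153 147 137 129 135 159 185 200 203 188 183 195
  203]
 [186 171 158 151 142 132 123 118 116 121 136 157 171 185 195 188 172 178
  196]
 [150 138 130 122 119 117 116 118 129 144 161 176 180 184 188 186 170 159
  177]
 [137 121 123 121 115 117 124 138 154 168 173 176 178 179 184 18
[... 289 characters left out ...]
 110  90  87  93 125 178 203 192 186 199 204
  204]
 [191 187 182 164 185 199 186 169 154 150 158 166 189 204 202 200 200 196
  192]
 [200 201 195 170 162 183 200 205 199 197 200 193 188 190 190 190 187 171
  157]
 [207 209 206 192 174 176 189 200 204 203 200 183 159 152 154 153 147 134
  120]
 [212 217 215 207 199 197 198 196 193 188 181 160 138 127 125 121 110  96
   84]
 [217 227 226 212 199 193 190 178 164 153 145 133 122 112 104  99  88  72
   68]
 [209 218 216 199 176 159 153 145 136 130 123 116 110 102  92  85  77  68
   84]
 [185 180 168 152 136 127 124 123 122 120 113 104  95  85  75  67  67  82
  111]
 [140 131 114  99  96  96 100 105 104 100  88  76  68  66  66  68  81 112
  144]]
```

The tip projected straight down the tool axis matches the scene view to under 0.5 px (233.1,237.5 against 233.0,237.8). The ring lies under it within about 2 mm. I descend to a hover of about 6 mm and check once more.

Request:
{"api": "drive_tool", "payload": {"increments": [[255, 0, 0, 1, 0, 0, 0], [255, 0, 0, 2, 0, 0, 0], [255, 0, 0, 2.7, 0, 0, 0], [255, 0, 0, 3, 0, 0, 0], [255, 0, 0, 3, 0, 0, 0], [255, 0, 0, 3, 0, 0, 0]]}}

```text
t: 11.95
tcp_pos: [0.5098, 0.4166, 0.1252]
tool_rot: [0.502, 0.865, 0.0, 0.0]
force: [0.2, -0.4, -2.3]
finger_gap: 0.273
```

Run:
```python
from h import *
st=manip.sense();print(st["tcp_pos"],st["force"],st["finger_gap"],st["t"])
s=manip.snapshot("scene");d=manip.snapshot("side")
a=cv2.resize(s[215:265,210:260],(400,400),interpolation=cv2.INTER_CUBIC);b=cv2.resize(d[190:240,200:250],(400,400),interpolation=cv2.INTER_CUBIC)
save(np.hstack([a,b]),"pics/p7.png")
for z in(.022,.028):print(proj("scene",[*st["tcp_pos"][:2],z]),proj("side",[*st["tcp_pos"][:2],z]))
```

```text
[0.50980496 0.41662572 0.12522683] [ 0.23062914 -0.42434133 -2.31947176] 0.2726788453730571 11.95
(np.float64(234.63529563118095), np.float64(247.93461353322903)) (np.float64(224.54204220250568), np.float64(221.07366706788162))
(np.float64(234.41006270669726), np.float64(246.24127745213758)) (np.float64(224.3272874459983), np.float64(218.9637236980935))
```

View pics/p7.png

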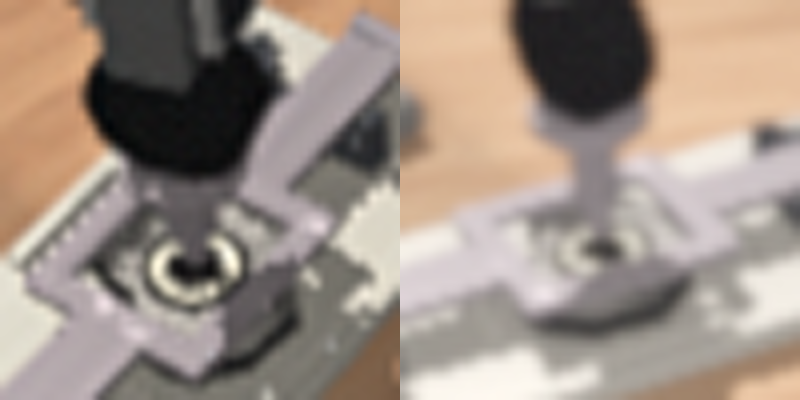

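The ring centre is at (234.5,248.2) in the scene view, against a predicted touch point of (234.6,247.9). The side view agrees to within 1 px. Next I press gently in steps, watching the force.

Request:
{"api": "drive_tool", "payload": {"increments": [[255, 0, 0, 0.1, 0, 0, 0], [255, 0, 0, 0.2, 0, 0, 0], [255, 0, 0, 0.3, 0, 0, 0], [255, 0, 0, 0.3, 0, 0, 0], [255, 0, 0, 0.3, 0, 0, 0]]}}

```text
t: 12.55
tcp_pos: [0.5096, 0.4165, 0.1222]
tool_rot: [0.502, 0.865, -0.0, -0.0]
force: [-0.4, 0.4, -1.7]
finger_gap: 0.271
```

Request:
{"api": "drive_tool", "payload": {"increments": [[255, 0, 0, 0.1, 0, 0, 0], [255, 0, 0, 0.2, 0, 0, 0], [255, 0, 0, 0.3, 0, 0, 0], [255, 0, 0, 0.3, 0, 0, 0], [255, 0, 0, 0.3, 0, 0, 0]]}}

```text
t: 13.05
tcp_pos: [0.5097, 0.4166, 0.1195]
tool_rot: [0.502, 0.865, 0.0, 0.0]
force: [-0.4, -0.4, -0.3]
finger_gap: 0.275
```

Request:
{"api": "drive_tool", "payload": {"increments": [[255, 0, 0, 0.1, 0, 0, 0], [255, 0, 0, 0.2, 0, 0, 0], [255, 0, 0, 0.3, 0, 0, 0], [255, 0, 0, 0.3, 0, 0, 0], [255, 0, 0, 0.3, 0, 0, 0]]}}

```text
t: 13.55
tcp_pos: [0.5098, 0.4166, 0.1164]
tool_rot: [0.502, 0.865, 0.0, 0.0]
force: [-0.8, -1.4, 0.9]
finger_gap: 0.272
```

Run:
```python
from h import *
F=[];P=[]
for i in range(12):
    s=manip.snapshot("scene");st=manip.sense();F.append(st["force"]);P.append(st["tcp_pos"])
print(np.mean(F,0),np.std(F,0),np.mean(P,0),st["t"],st["finger_gap"])
```

```text
[-0.2965519  -0.09582523  0.45248392] [0.46423181 0.39742658 0.47211274] [0.50974849 0.41657972 0.11637617] 14.15 0.27312836827613923
```

Request:
{"api": "drive_tool", "payload": {"increments": [[255, 0, 0, 0.1, 0, 0, 0], [255, 0, 0, 0.2, 0, 0, 0], [255, 0, 0, 0.23, 0, 0, 0], [255, 0, 0, 0.23, 0, 0, 0], [255, 0, 0, 0.23, 0, 0, 0]]}}

```text
t: 14.65
tcp_pos: [0.5098, 0.4166, 0.1141]
tool_rot: [0.502, 0.865, 0.0, 0.0]
force: [0.3, 0.0, 1.7]
finger_gap: 0.269
```

Run:
```python
from h import *
F=[];P=[]
for i in range(20):
    s=manip.snapshot("scene");st=manip.sense();F.append(st["force"]);P.append(st["tcp_pos"])
print(np.mean(F,0),np.mean(P,0),st["t"],st["finger_gap"],st["tool_rot"].round(4))
d=manip.snapshot("side");save(s,"pics/s8.png");save(d,"pics/d8.png")
a=cv2.resize(s[205:275,200:270],(400,400),interpolation=cv2.INTER_CUBIC);b=cv2.resize(d[180:250,190:260],(400,400),interpolation=cv2.INTER_CUBIC)
# gauge axis uprightness: black dial centroid in both views
for n,im,c in(("scene",s,(232,222)),("side",d,(223,195))):
    x,y=c;p=im[y-25:y+25,x-25:x+25].max(2)<45
    k,l,stt,ce=cv2.connectedComponentsWithStats(p.astype(np.uint8));j=1+stt[1:,4].argmax();print(n,ce[j]+[x-25,y-25],stt[j])
    print(proj(n,[*np.mean(P,0)[:2],.016+.04-.006+.027+.006]))
```

```text
[-0.0437311   0.06243982  1.14652032] [0.50976027 0.41657527 0.11405325] 15.65 0.2757173011694628 [5.015e-01 8.651e-01 1.000e-04 0.000e+00]
scene [232.18010753 213.12231183] [  0   0  50  44 744]
(np.float64(232.2708858283801), np.float64(229.92011487942645))
side [223.22674419 200.0755814 ] [ 18  23  15  15 172]
(np.float64(222.3174551203934), np.float64(198.98782884272418))
```

The contact force is 1.15 + 1.9 ≈ 3.0 N and the travel from touch is about 6 mm. The two agree on half way in. Handing in.

```bash
python3 -c "
from station import manip
print(manip.sign_off(), manip.sense()['t'])"
```

```text
the job is handed in; nothing more can be done
the job is handed in; nothing more can be done
```

I handed the job in at about 15.7 s of the 58 s allowed, with the gauge still held upright and pressed on the ring.

**Strap:** I pushed it down with shut fingers until it seated in the catch. The tool read 11 N with its tip at 28.3 mm, against 28.5 mm expected. Later pictures show the strap still down, with its window around the ring.

**Gauge:** I lifted it out by the grip (23.5 mm opening at 40 N) and lowered it onto the ring.
- **Position:** the last hover check put the tip within 0.3 px of the ring centre in the scene view and within about 1 px in the side view, roughly 1 to 2 mm.
- **Press depth:** contact force is about 3.0 N once the gauge's weight is taken off. By height it is about 6 mm past first touch. Both mean about half way in, and side forces were close to zero.
- **Uprightness:** tool orientation is straight down.

**What was weak:** my last automatic check of the dial's position was inconclusive. The scene mask ran into the dark gripper, so that result was useless. The side view agreed within about 1.4 px, with the side camera already off by about 1 px. I did not look at a picture after the final press, since I had used all 12 views. Nothing else was touched that I know of.

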